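# Deburr the edge of a bored bush by feel

## Robot

A 6-joint arm with a two-finger parallel gripper is mounted at the origin on the work surface; the furniture and walls round the work are solid. World frame = base frame: x ahead of the robot, y to its left, z up, the work surface at z = 0. Lengths are in mm, angles in rad, forces in N, time in s.
With the tool pointing down it reaches from about 350 to 775 mm from the base axis. Payload 7.3 kg.
Tool frame: the origin (TCP) lies at the very end of the fingers, on their centre line; the grasp point (between the pads) lies 19 mm behind it; z points along the fingers, y is the line along which they close (so a half turn about z gives the same grasp; the last joint's range is limited). The gripper opens to 92 mm and grips with 3 to 60 N. Pads are 19 mm wide; open, the fingers measure 130 mm over their backs; the gripper's body (75 mm by 190 mm) begins 47 mm behind the grasp point.
Start: joints at [1.102, 0.342, 1.524, -0, 1.275, -0.146], TCP at [166.528, 497.909, 226.741] pointing down, gripper open.
Joint ranges: [-2.53, 2.53], [-0.77, 2.02], [0.04, 2.7], [-1, 4.14], [0.28, 2.66], [-3.11, 3.11]. Speed limits (rad/s): [2.57, 2.57, 3.14, 3.14, 3.14, 3.14].

## Interface

Orientations are given as [roll, pitch, yaw] about the fixed x, y, z axes, in that order (R = Rz(yaw) Ry(pitch) Rx(roll)).
In Python, from plant import get_obs, vision, workorder gives the robot as it stands.
- The arm moves only by the shell command python3 -m pendant 'ROWS' [OPENING]. ROWS is a JSON object of lists of equal length, an entry for each row: "dp": the shift along the tool's x, y, z in m, a list of three; "rotation": the turn, a rotation vector about the tool's x, y, z in rad, a list of three. A call has 1 to 8 rows; each row is the pose to reach, as a shift and turn from the pose commanded when the call began, along the tool's axes at that moment; what a row does not reach only later rows make up. A row lasts 1/8 s, in which the tool goes at most 62.5 mm and 10.7 degrees, less where a joint would pass 70% of its speed; a pose out of reach is approached as far as the arm can. A call with a gripper value outside its range is refused whole. OPENING is the finger opening in m, from 0 to 0.0918, set as the call begins (- or left out, the last holds). The fingers move at their own pace and stop on an object; the grip force is fixed at half the most. Time passes only in rows, so rows that repeat a pose let the fingers close. It gives the time, the measured TCP pose, the force, the opening and the grip force at its end, in the units of the state.
- get_obs(): the state, without advancing time (a new reading comes with each control period).
- vision.capture(name): name is "scene" or "top" or "wrist"; returns a dict with "pixels" (400x640x3 uint8, red, green, blue), "vfov" (degrees; the focal length in pixels is half the picture's height over the tangent of half this angle, whatever the lens; pixels are square), "cx", "cy" (the principal point, pixels), "dist" ([k1, k2, p1, p2, k3] as OpenCV has them; the pictures are not rectified), "pose" (4x4, takes a point from camera to world coordinates); the wrist camera has in their place "T_tool_cam" (4x4, takes a point from camera to tool coordinates, whose origin is the TCP and whose axes are the flange's). Camera axes: x right, y up, looking along -z (the intrinsics and any distortion apply to the point x, -y, -z); pixel columns grow to the right and rows downward; lengths in mm; the calibration is good to about 2 mm. A picture is of the moment at which its call begins: read the wrist's pose just before it. There is no depth.
- workorder.close_job(): hands the job in; it is judged then, once.
The state is a dict: "time": time; "joint_positions": joint angles; "dq": joint speeds; "tau": joint torques, N m; "tool_pos": TCP position; "tcp_rot": TCP orientation; "contact_force": force on the tool from outside, world axes, zero at the start; "moment": the same for the moment, N m; "grip_width": finger opening in mm; "finger_force": force on a finger pad.
Only numpy, scipy, OpenCV 4.12 (cv2) and the standard library are available. Lean on these libraries where they do the work, as an engineer would, in place of code of your own. Each camera call takes 0.05 s, during which the arm holds its last target. There are 200 camera calls.

## Task

Slide the guard on the deburring fixture fully open to its end stop, then take the deburring tool from its stand and run its blade slowly once right round the top inner edge of the bush's bore, counter-clockwise seen from above, starting and finishing at the side next to the opened guard. Keep the blade on the edge all the way round with a light, steady pressure, never pressed hard against the end of its spring. Then hang the tool upright in its stand again and leave the guard open.

Things in the scene. Friction and masses are not known exactly. Their poses are not given: they have to be found in the camera images.
- fixture: Low grey deburring fixture, fixed to the worktop: base 195 x 130 x 12 mm, two aluminium rails 75 mm high along its x axis at y = +-57 mm. Origin on the worktop under the bore axis, z up; -x points along the rails to the guard's end stop, roughly towards the robot. Between the rails a four-screw chuck holds a rigid aluminium bush, 76 mm outside, 56 mm bore (see bore).
- bore (a point): Point of the fixture on the bore axis, 55 mm above the worktop, axes as the fixture. The bore's edge is a 28 mm radius circle round it, but the bush is chucked neither to height nor level: the edge's centre lies up to 5 mm above or below this point, and its plane leans up to 0.13 rad about each of x and y (edge up to 5 mm higher or lower again). Differs each time, not reported: feel for it.
- guard (a joint): Sliding steel guard plate (74 x 104 mm, top at z = 72 mm) that covers the bore: 0 = over the bore, 0.075 m = fully open at the end stop, moved 75 mm along the fixture's -x. It starts 0 to 15 mm open, drags with about 1.5 N and stays where it is left. The blade reaches the whole edge only when it is fully open.
- tab (a point): Middle of the top of the guard's upright black grip tab (10 mm thick along the fixture's x, 34 mm wide along y); top at z = 102 mm, a wider 4 mm foot at its root (up to z = 76 mm). The tab moves with the guard. At guard = 0 it is 15 mm to the -x side of the bore axis.
- stand: Wooden tool stand fixed to the worktop, base 76 x 76 mm, with a level top plate 60 x 60 mm at z = 70 mm and a 25 mm hole through it on the stand's axis. Origin on the worktop on that axis.
- deburrer: Hand deburring tool hanging upright in the stand, 0.12 to 0.2 kg: square grey plastic handle 20 x 20 mm, faces along its x and y axes, 6 to 66 mm above the origin; below it a dark round collar, 34 mm diameter, 6 mm thick; origin at the centre of the collar's underside (resting on the stand's plate), z up along the handle. Under the collar a steel nose, 16 mm diameter tapering to 11, 26 mm long.
- blade: The tool's round-nosed blade, a fluted 12 mm steel ball; origin at the ball's centre, 46 mm below the collar's underside when free. It is on a spring plunger along the tool's axis: it gives 1 mm for each 2 N up to 4 mm (8 N), then solid; friction about 0.25. Held upright with the ball's centre 25 to 27 mm from the bore axis, the ball bears on the inner edge.
- rim0 (a point): Point of the blade's path (the side next to the opened guard) on a circle of 25.5 mm radius about the bore axis, at nominal edge height; fixed to the fixture, at 180 degrees from the fixture's +x, counter-clockwise from above.
- rim1 (a point): Point of the blade's path (45 degrees on) on a circle of 25.5 mm radius about the bore axis, at nominal edge height; fixed to the fixture, at 225 degrees from the fixture's +x, counter-clockwise from above.
- rim2 (a point): Point of the blade's path (a quarter of the way) on a circle of 25.5 mm radius about the bore axis, at nominal edge height; fixed to the fixture, at 270 degrees from the fixture's +x, counter-clockwise from above.
- rim3 (a point): Point of the blade's path (135 degrees on) on a circle of 25.5 mm radius about the bore axis, at nominal edge height; fixed to the fixture, at 315 degrees from the fixture's +x, counter-clockwise from above.
- rim4 (a point): Point of the blade's path (half way) on a circle of 25.5 mm radius about the bore axis, at nominal edge height; fixed to the fixture, at 0 degrees from the fixture's +x, counter-clockwise from above.
- rim5 (a point): Point of the blade's path (225 degrees on) on a circle of 25.5 mm radius about the bore axis, at nominal edge height; fixed to the fixture, at 45 degrees from the fixture's +x, counter-clockwise from above.
- rim6 (a point): Point of the blade's path (three quarters of the way) on a circle of 25.5 mm radius about the bore axis, at nominal edge height; fixed to the fixture, at 90 degrees from the fixture's +x, counter-clockwise from above.
- rim7 (a point): Point of the blade's path (315 degrees on) on a circle of 25.5 mm radius about the bore axis, at nominal edge height; fixed to the fixture, at 135 degrees from the fixture's +x, counter-clockwise from above.
Mind the look-alikes: they are no part of the job. There is more than one size of the deburrer; the job needs the larger.

How it is judged:
By the outcome, as a careful person would: the job done as asked, in the order asked, and still so for the second after the job is handed in, with the robot touching nothing.
It also fails if it takes over 72 s, if anything falls off the work surface, if the arm or the gripper's body presses on something with over 40 N, if the wrist force passes 120 N, or if a joint passes its speed limit or range.

## Working session

There is one attempt and no reset: what is moved stays moved. The work goes in short steps, Python scripts to look and compute and a shell command to move; the robot and the scene stay as the last step left them, time stands still between calls to the robot, and variables do not carry over. Pictures are saved under pics/ and viewed, at most 10 in all, crops included, and the job is handed in when it is done.

```bash
ls; mkdir -p pics
python3 - <<'E'
from plant import get_obs, vision
import cv2,numpy as np
o=get_obs();print(o)
for n in ("scene","top"):
    c=vision.capture(n);cv2.imwrite(f"pics/{n}0.png",c["pixels"][:,:,::-1])
    print(n,c["vfov"],c["cx"],c["cy"],c["dist"],np.round(c["pose"],3).tolist())
c=vision.capture("wrist");cv2.imwrite("pics/wrist0.png",c["pixels"][:,:,::-1]);print({k:v for k,v in c.items() if k!="pixels"})
E
```

```text
pics
{'time': 0.0, 'joint_positions': array([ 1.10201917e+00,  3.42712863e-01,  1.52502165e+00, -9.65853067e-06,
        1.27542733e+00, -1.46021174e-01]), 'dq': array([ 0.00260294, -0.00083755, -0.0015356 , -0.00044433,  0.0017485 ,
        0.00191055]), 'tau': array([ 3.38709706e-04, -4.31247282e+01, -2.44213307e+01,  7.18036084e-02,
        5.60969696e-02, -1.34590896e-04]), 'tool_pos': array([166.32106476, 497.51613317, 226.0484808 ]), 'tcp_rot': array([-3.14003882e+00, -2.19184023e-04,  2.81883932e+00]), 'contact_force': array([ 0.75350056, -0.46597849, -0.05885449]), 'moment': array([-0.00644089, -0.01870245, -0.02535589]), 'finger_force': 0.0, 'grip_width': 91.87215500998957}
scene 45.664444107517475 321.15644159487397 192.32641241386747 [-0.11840011  0.          0.          0.          0.        ] [[-0.7, 0.44, -0.562, 65.898], [-0.714, -0.441, 0.544, 275.066], [-0.008, 0.782, 0.623, 638.892], [0.0, 0.0, 0.0, 1.0]]
top 54.29728840803683 324.58264156895666 201.7048024705021 [-0.06150413  0.          0.          0.          0.        ] [[0.01, 0.989, -0.15, 409.252], [-1.0, 0.01, 0.0, -193.029], [0.002, 0.15, 0.989, 924.218], [0.0, 0.0, 0.0, 1.0]]
{'vfov': 68.29633620855275, 'cx': 315.82344768913117, 'cy': 195.78199396202547, 'dist': array([-0.00945465,  0.        ,  0.        ,  0.        ,  0.        ]), 'T_tool_cam': array([[-4.35370357e-04,  9.65994883e-01,  2.58560817e-01,
         6.96264802e+01],
       [ 9.99999589e-01,  6.26176727e-04, -6.55603343e-04,
        -7.61904648e-01],
       [-7.95214241e-04,  2.58560426e-01, -9.65994759e-01,
        -1.58125842e+02],
       [ 0.00000000e+00,  0.00000000e+00,  0.00000000e+00,
         1.00000000e+00]])}
```

View pics/scene0.png

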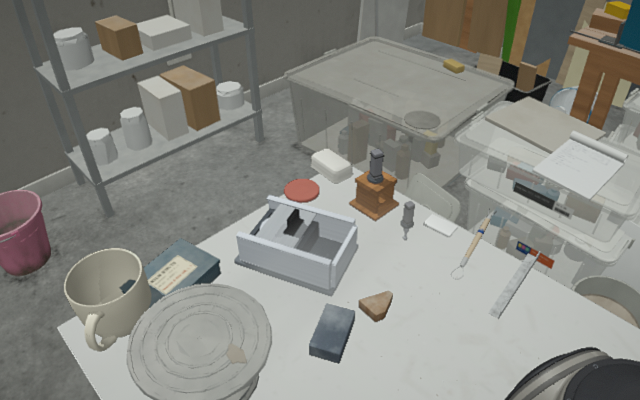

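View pics/top0.png

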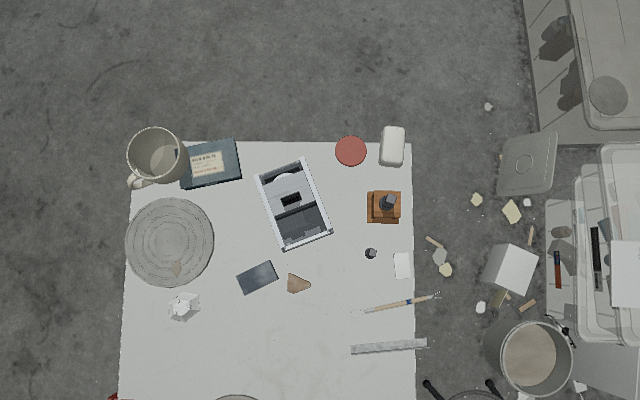

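The scene and top views show these candidates. The deburrer in the stand is at top (388,203), scene (375,165). A smaller look-alike stands free at top (371,253), scene (408,215). The fixture is at top (292,203), with its black tab at about (290,199). I choose the one hanging in the stand and will check it in a close crop.

```bash
cat > h.py <<'E'
import numpy as np,cv2
from scipy.spatial.transform import Rotation as R
from plant import get_obs,vision
def cap(n):
    o=get_obs();c=vision.capture(n)
    if n=="wrist":
        T=np.eye(4);T[:3,:3]=R.from_euler('xyz',o["tcp_rot"]).as_matrix();T[:3,3]=o["tool_pos"];c["pose"]=T@c["T_tool_cam"]
    f=200/np.tan(np.radians(c["vfov"]/2));c["K"]=np.array([[f,0,c["cx"]],[0,f,c["cy"]],[0,0,1.]]);c["dist"]=np.array(c["dist"],float);return c
def ray(c,uv):
    p=cv2.undistortPoints(np.array(uv,float).reshape(-1,1,2),c["K"],c["dist"])[:,0]
    d=np.c_[p[:,0],-p[:,1],-np.ones(len(p))]@c["pose"][:3,:3].T
    return c["pose"][:3,3],d
def onz(c,uv,z):
    o,d=ray(c,uv);return o+d*((z-o[2])/d[:,2])[:,None]
def proj(c,P):
    T=np.linalg.inv(c["pose"]);q=np.atleast_2d(P)@T[:3,:3].T+T[:3,3]
    return cv2.projectPoints(q*[1,-1,-1],np.zeros(3),np.zeros(3),c["K"],c["dist"])[0][:,0]
def tri(c1,u1,c2,u2):
    A=np.zeros((3,3));b=np.zeros(3)
    for c,u in((c1,u1),(c2,u2)):
        o,d=ray(c,[u]);d=d[0]/np.linalg.norm(d[0]);M=np.eye(3)-np.outer(d,d);A+=M;b+=M@o
    return np.linalg.solve(A,b)
E
python3 - <<'E'
import cv2,numpy as np
a=cv2.imread("pics/top0.png")[145:270,240:415];b=cv2.imread("pics/scene0.png")[140:290,230:430]
a=cv2.resize(a,None,fx=4,fy=4,interpolation=2)
cv2.imwrite("pics/crop_top.png",a)
cv2.imwrite("pics/crop_sc.png",cv2.resize(b,None,fx=4,fy=4,interpolation=2))
E
```

```text
(no output)
```

View pics/crop_top.png

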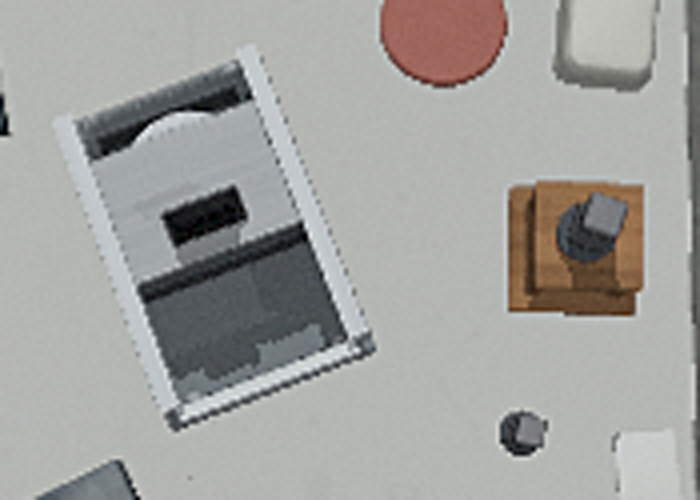

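View pics/crop_sc.png

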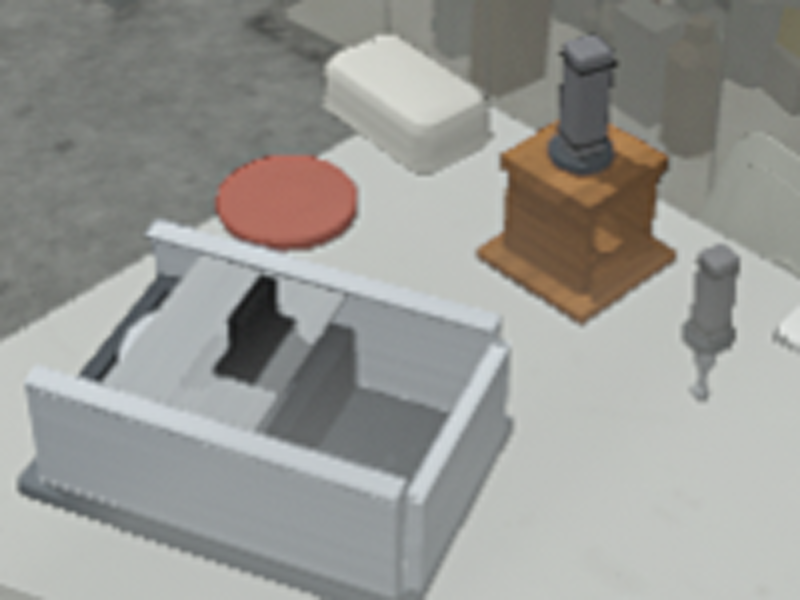

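The crops show the right tool in the stand: its handle top is at top-image pixel (391,199) and the collar is on the plate. The guard's black tab is at (291,199). The small look-alike at (371,253) is not in a stand.

Run:
```python
from h import *
t=cap("top");s=cap("scene")
f=lambda x,y:(240+x/4,145+y/4)
g=lambda x,y:(230+x/4,140+y/4)
print("handle top",onz(t,[f(606,212)],136),tri(t,f(606,212),s,g(588,50)))
pl=[f(537,181),f(643,185),f(637,290),f(534,289)];p=onz(t,pl,70);print("plate",p.round(1).tolist(),p.mean(0))
P=onz(t,[f(67,120),f(249,48),f(170,405),f(357,335)],75);print("rails",P.round(1).tolist())
ax=(P[0]+P[1]-P[2]-P[3]);print("yaw",np.arctan2(ax[1],ax[0]), np.linalg.norm(P[0]-P[1]),np.linalg.norm(P[0]-P[2]))
print("tab top", onz(t,[f(162,213),f(238,186),f(247,212),f(172,246)],102).round(1).tolist(), onz(t,[f(204,208)],100), tri(t,f(240,187),s,g(270,280)))
print("small",onz(t,[f(525,430)],100))
print("bush far",onz(t,[f(180,112)],55))
```

```text
handle top [[ 538.27687425 -330.36800811  136.        ]] [ 538.75895301 -332.09225428  128.95348274]
plate [[566.2, -303.6, 70.0], [564.6, -362.8, 70.0], [505.6, -358.4, 70.0], [505.7, -301.4, 70.0]] [ 535.50962605 -331.53939527   70.        ]
rails [[597.2, -41.3, 75.0], [639.4, -142.1, 75.0], [439.9, -102.9, 75.0], [479.0, -203.9, 75.0]]
yaw 0.3705353390935602 109.23727390653696 168.91769031424863
tab top [[540.9, -98.9, 102.0], [555.9, -139.2, 102.0], [541.9, -144.3, 102.0], [523.2, -104.7, 102.0]] [[ 544.15077499 -121.13373525  100.        ]] [ 557.17542912 -140.00131047   88.4699042 ]
small [[ 427.75469306 -292.25243535  100.        ]]
bush far [[ 606.86561333 -102.21737889   55.        ]]
```

```bash
python3 -m pendant '{"dp":[[-0.03,-0.023,0],[-0.07,-0.055,0],[-0.11,-0.086,0],[-0.15,-0.117,0],[-0.19,-0.149,0],[-0.23,-0.18,0],[-0.27,-0.211,0],[-0.31,-0.242,0]],"rotation":[[0,0,0.15],[0,0,0.32],[0,0,0.5],[0,0,0.67],[0,0,0.85],[0,0,1.02],[0,0,1.2],[0,0,1.37]]}' 0
python3 - <<'E'
from h import *
o=get_obs();print(o["tool_pos"],o["tcp_rot"],o["joint_positions"])
M=R.from_euler('xyz',o["tcp_rot"]).as_matrix();print(M.T@(np.array([569,-111,226.7])-o["tool_pos"]),o["tcp_rot"][2]-.3705)
E
```

```text
time: 1.25
tool_pos: [384.5, 168.6, 226.9]
tcp_rot: [3.141, -0.0, 1.443]
contact_force: [0.6, -0.2, -0.6]
grip_width: 16.8
finger_force: 0.0
[384.46435917 168.61927523 226.87217025] [ 3.14111722e+00 -3.69467839e-04  1.44307406e+00] [2.30175854e-01 1.47634059e-01 1.78729166e+00 1.92148221e-04
 1.20609221e+00 3.57829726e-01]
[-2.53836427e+02  2.18649049e+02  1.82338137e-01] 1.0725740600955456
```

```bash
python3 -m pendant '{"dp":[[-0.035,0.03,0],[-0.075,0.065,0],[-0.115,0.1,0],[-0.155,0.134,0],[-0.195,0.168,0],[-0.23,0.198,0],[-0.254,0.219,0],[-0.254,0.219,0]],"rotation":[[0,0,0.15],[0,0,0.32],[0,0,0.49],[0,0,0.66],[0,0,0.82],[0,0,0.97],[0,0,1.073],[0,0,1.073]]}' 0
python3 - <<'E'
from h import *
import pickle
o=get_obs();print(o["tool_pos"],o["tcp_rot"],o["joint_positions"])
c=cap("wrist");cv2.imwrite("pics/w1.png",c["pixels"][:,:,::-1]);pickle.dump(c,open("w1.pkl","wb"))
E
```

```text
time: 2.25
tool_pos: [570.7, -110.5, 225.8]
tcp_rot: [-3.141, 0.001, 0.373]
contact_force: [-0.4, 1.2, 0.4]
grip_width: 0.8
finger_force: 0.0
[ 570.72614404 -110.54074373  225.83936463] [-3.14124516e+00  6.12499525e-04  3.73109498e-01] [-3.23049394e-01  4.47102741e-01  1.36375764e+00 -1.29845464e-04
  1.33142510e+00  8.74668370e-01]
```

View pics/w1.png

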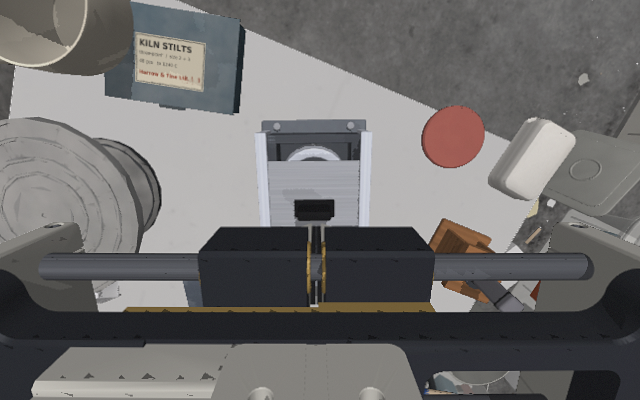

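The wrist view shows the rails running vertically at columns 262 and 365. The tab's top spans about columns 294–334 and rows 199–208. The bush rim shows at the top (315,150).

Run:
```python
from h import *
import pickle
c=pickle.load(open("w1.pkl","rb"));im=c["pixels"].astype(int).sum(2)
m=(im[190:225,285:345]<110);print(np.array([r.sum() for r in m]));
print(im[190:222,315].tolist()); print(im[204,285:345].tolist())
print("base far corners",onz(c,[(262,121),(366,121)],12).round(1).tolist())
print("rail far",onz(c,[(257,132),(268,132),(359,131),(370,131)],75).round(1).tolist())
print("rail near",onz(c,[(259,222),(369,222)],75).round(1).tolist())
for z,uv in((102,(294.5,199.5)),(102,(334,199.5)),(102,(314,199.5))): print(onz(c,[uv],z).round(1))
print("bush far",onz(c,[(314,147)],55).round(1))
```

```text
[ 0  0  0  0  0  0  0  0  0  0 30 39 39 39 39 39 39 39 39 39 39 39 38 39
 39 39 38 32 32 32  1  0  0  0  0]
[488, 485, 452, 446, 455, 460, 472, 466, 466, 285, 107, 78, 93, 88, 77, 67, 64, 67, 62, 71, 59, 52, 89, 97, 90, 98, 86, 86, 87, 81, 178, 321]
[471, 470, 472, 471, 476, 468, 448, 446, 469, 287, 72, 87, 82, 91, 87, 85, 76, 76, 71, 80, 81, 75, 75, 81, 76, 86, 74, 88, 69, 73, 77, 81, 77, 79, 76, 80, 70, 66, 72, 70, 75, 72, 73, 89, 87, 92, 93, 94, 72, 327, 470, 489, 485, 490, 489, 485, 489, 494, 491, 489]
base far corners [[606.1, -26.0, 12.0], [652.5, -144.5, 12.0]]
rail far [[598.9, -34.9, 75.0], [603.0, -45.4, 75.0], [637.9, -131.9, 75.0], [642.0, -142.4, 75.0]]
rail near [[506.5, -67.9, 75.0], [551.1, -181.8, 75.0]]
[[553.2 -94.8 102. ]]
[[ 567.5 -131.4  102. ]]
[[ 560.3 -112.9  102. ]]
bush far [[604.  -95.5  55. ]]
```

```bash
python3 -m pendant '{"dp":[[0.02,0,0.03],[0.02,0,0.08],[0.02,0,0.12],[0.02,0,0.142],[0.02,0,0.142],[0.005,0,0.142],[-0.005,0,0.142]],"rotation":[[0,0,0],[0,0,0],[0,0,0],[0,0,0],[0,0,0],[0,0,0],[0,0,0]]}' 0
python3 -m pendant '{"dp":[[-0.01,0,0],[-0.02,0,0],[-0.03,0,0],[-0.037,0,0],[-0.044,0,0],[-0.051,0,0],[-0.055,0,0],[-0.055,0,0]],"rotation":[[0,0,0],[0,0,0],[0,0,0],[0,0,0],[0,0,0],[0,0,0],[0,0,0],[0,0,0]]}' 0
```

```text
time: 3.18
tool_pos: [565.6, -110.2, 86.2]
tcp_rot: [3.14, -0.002, 0.377]
contact_force: [-0.1, 0.2, -0.1]
grip_width: 0.4
finger_force: 0.0
time: 4.18
tool_pos: [513.7, -130.7, 84.5]
tcp_rot: [-3.141, 0.001, 0.375]
contact_force: [-0.1, -0.5, -0.6]
grip_width: 0.8
finger_force: 0.0
```

```bash
python3 -m pendant '{"dp":[[-0.004,0,0],[-0.008,0,0],[-0.011,0,0],[-0.013,0,0]],"rotation":[[0,0,0],[0,0,0],[0,0,0],[0,0,0]]}' 0; python3 -m pendant '{"dp":[[-0.002,0,0],[-0.003,0,0],[-0.003,0,0]],"rotation":[[0,0,0],[0,0,0],[0,0,0]]}' 0
```

```text
time: 4.68
tool_pos: [502.0, -135.5, 84.6]
tcp_rot: [-3.141, 0.0, 0.376]
contact_force: [1.7, 1.2, -0.0]
grip_width: 0.8
finger_force: 0.8
time: 5.05
tool_pos: [500.2, -136.3, 84.7]
tcp_rot: [3.142, -0.002, 0.376]
contact_force: [5.0, 3.0, -3.1]
grip_width: 0.6
finger_force: 2.6
```

Run:
```python
from h import *
import pickle
c=cap("top");s=c["pixels"];pickle.dump(c,open("t2.pkl","wb"))
cv2.imwrite("pics/t2.png",cv2.resize(s[145:270,240:415,::-1],None,fx=4,fy=4,interpolation=2))
```

```text
(no output)
```

View pics/t2.png

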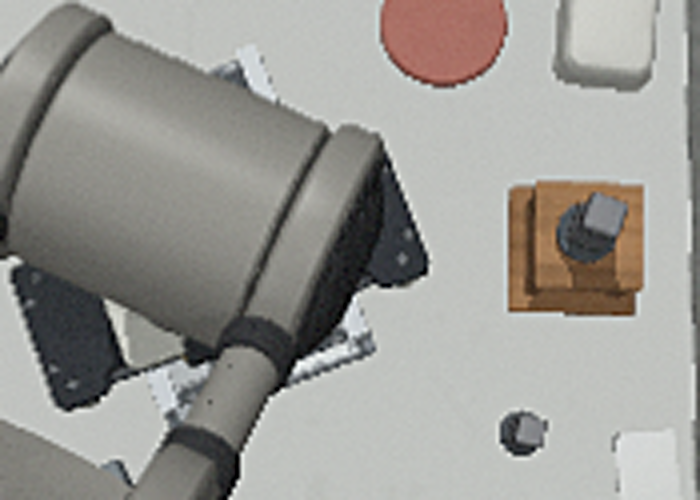

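The view is blocked by the arm, but the stand and handle are clear and unchanged. The force rose from 2 N to 6 N, so I'll press a little more to confirm the end stop.

```bash
python3 -m pendant '{"dp":[[-0.002,0,0],[-0.003,0,0],[-0.003,0,0]],"rotation":[[0,0,0],[0,0,0],[0,0,0]]}' 0; python3 -m pendant '{"dp":[[0.008,0,0],[0.02,0,0],[0.04,0,-0.03],[0.06,0,-0.08],[0.06,0,-0.13],[0.06,0,-0.15],[0.06,0,-0.15]],"rotation":[[0,0,0],[0,0,0],[0,0,0],[0,0,0],[0,0,0],[0,0,0],[0,0,0]]}' 0.0918
python3 - <<'E'
from h import *
import pickle
o=get_obs();print(o["tool_pos"],o["tcp_rot"],o["joint_positions"])
c=cap("wrist");cv2.imwrite("pics/w3.png",c["pixels"][:,:,::-1]);pickle.dump(c,open("w3.pkl","wb"))
E
```

```text
time: 5.48
tool_pos: [500.0, -136.4, 84.8]
tcp_rot: [3.14, -0.007, 0.375]
contact_force: [13.9, 8.9, -8.0]
grip_width: 0.8
finger_force: 8.5
time: 6.35
tool_pos: [553.4, -115.9, 236.3]
tcp_rot: [3.139, -0.003, 0.376]
contact_force: [0.1, -0.3, -0.6]
grip_width: 65.8
finger_force: 0.0
[ 553.38922569 -115.92145527  236.32094489] [ 3.13907766e+00 -2.50237236e-03  3.75777268e-01] [-3.41888497e-01  4.07521994e-01  1.39725895e+00 -2.56217703e-04
  1.33327265e+00  8.53193556e-01]
```

View pics/w3.png

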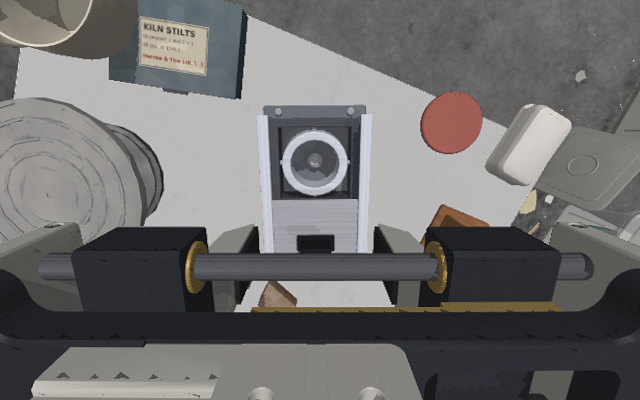

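The guard is at its stop, since the force rose with no further travel. The bore is fully exposed: the bright ring is centred near (315,161). Next I'll measure the bore and the handle.

Run:
```python
from h import *
import pickle
c=pickle.load(open("w3.pkl","rb"));g=cv2.cvtColor(c["pixels"],cv2.COLOR_RGB2GRAY)
m=np.zeros_like(g);m[120:200,276:354]=(g[120:200,276:354]>185)*255
n,l,s,ce=cv2.connectedComponentsWithStats(m);print(s[:6].tolist())
k=l[161,315-29];print(k,g[161,280:352].tolist())
i=1+np.argmax(s[1:,4]);cs,h=cv2.findContours((l==i).astype(np.uint8),cv2.RETR_CCOMP,cv2.CHAIN_APPROX_NONE)
for q in cs:
    if len(q)>40:
        e=cv2.fitEllipse(q);print(e,onz(c,[e[0]],55).round(2))
t=pickle.load(open("t2.pkl","rb"));p=t["pixels"]
sub=p[185:220,375:405].astype(int);br=sub.sum(2);sat=sub.max(2)-sub.min(2)
hm=((br>270)&(sat<30)).astype(np.uint8)
print('\n'.join(''.join('#' if v else '.' for v in r) for r in hm))
n,l,s,ce=cv2.connectedComponentsWithStats(hm);i=1+np.argmax(s[1:,4])
q=np.argwhere(l==i)[:,::-1]+[375,185.];q3=onz(t,q,136)[:,:2].astype(np.float32)
r=cv2.minAreaRect(q3);print("handle",r,q3.mean(0))
```

```text
[[0, 0, 640, 400, 254769], [283, 131, 64, 63, 1230], [348, 161, 1, 1, 1]]
1 [150, 172, 175, 192, 198, 197, 196, 197, 196, 198, 150, 92, 76, 80, 76, 76, 79, 82, 78, 81, 76, 75, 75, 75, 74, 75, 74, 80, 104, 111, 110, 145, 127, 109, 114, 112, 114, 105, 102, 103, 105, 102, 82, 73, 74, 74, 74, 76, 74, 74, 75, 75, 76, 75, 73, 74, 87, 96, 92, 179, 203, 203, 202, 203, 204, 207, 198, 177, 198, 141, 58, 67]
((314.4338073730469, 162.34588623046875), (61.39522171020508, 63.34366226196289), 81.13623809814453) [[ 570.12 -108.25   55.  ]]
((314.4667663574219, 163.0823974609375), (49.446834564208984, 51.11717224121094), 85.31378173828125) [[ 569.34 -108.6    55.  ]]
##############################
##############################
##############################
##############################
##############################
............#.##.#############
..........................####
..........................####
..............##..........####
.............#####........####
.............########.....####
........#.#.##########....####
............##########....####
......#.....#########.....####
...........##########.....####
...........##########.....####
....#......#########......####
..............######......####
.................###......####
..........................####
.....#....................####
......#...................####
..........................####
..........................####
..........................####
..........................####
..........................####
..........................####
..........................####
..........................####
..........................####
..........................####
.........................#####
........................######
........................######
handle ((530.2099609375, -326.948974609375), (70.5073471069336, 60.18880844116211), 0.5113697648048401) [ 544.71893 -338.30054]
```

Run:
```python
from h import *
import pickle
t=pickle.load(open("t2.pkl","rb"));p=t["pixels"].astype(int)
sub=p[192:206,384:399];hm=((sub.sum(2)>270)&(np.ptp(sub,axis=2)<30)).astype(np.uint8)
n,l,s,ce=cv2.connectedComponentsWithStats(hm);i=1+np.argmax(s[1:,4])
q=np.argwhere(l==i)[:,::-1]+[384,192.];q3=onz(t,q,136)[:,:2].astype(np.float32)
r=cv2.minAreaRect(q3);print("handle",r,q3.mean(0))
o=get_obs();M=R.from_euler('xyz',o["tcp_rot"]).as_matrix()
for yaw in(-.405,):
  print(M.T@(np.array([q3[:,0].mean(),q3[:,1].mean(),236])-o["tool_pos"]),o["tcp_rot"][2]-yaw)
```

```text
handle ((538.1783447265625, -329.3038635253906), (18.109264373779297, 18.581539154052734), 70.86458587646484) [ 537.9667  -329.23453]
[-91.91386559 193.27663664  -1.34761728] 0.7806990512215595
```

```bash
python3 -m pendant '{"dp":[[-0.015,0.032,0],[-0.038,0.08,0],[-0.06,0.127,0],[-0.08,0.168,0],[-0.092,0.193,0],[-0.092,0.193,0],[-0.092,0.193,0]],"rotation":[[0,0,0.12],[0,0,0.3],[0,0,0.46],[0,0,0.62],[0,0,0.73],[0,0,0.73],[0,0,0.73]]}' 0.0918
python3 - <<'E'
from h import *
import pickle
o=get_obs();print(o["tool_pos"],o["tcp_rot"],o["joint_positions"])
c=cap("wrist");cv2.imwrite("pics/w4.png",c["pixels"][:,:,::-1]);pickle.dump(c,open("w4.pkl","wb"))
E
```

```text
time: 7.28
tool_pos: [537.5, -328.0, 233.3]
tcp_rot: [-3.14, 0.002, -0.353]
contact_force: [0.2, 0.7, -0.1]
grip_width: 92.0
finger_force: 0.0
[ 537.50235528 -328.02429663  233.30242883] [-3.14031727e+00  2.45146835e-03 -3.52693421e-01] [-6.69797487e-01  5.36249236e-01  1.19530876e+00  4.53037806e-04
  1.41276161e+00  1.25362192e+00]
```

View pics/w4.png

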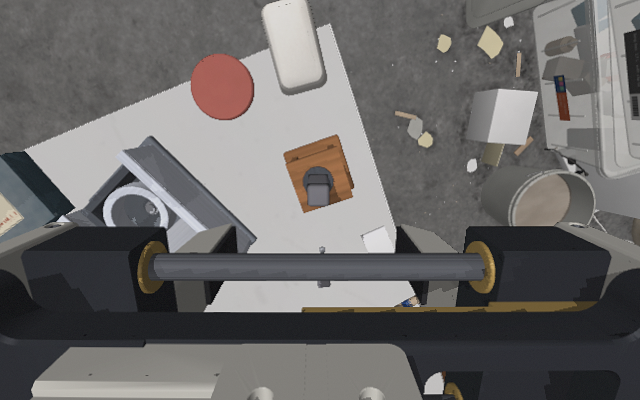

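The handle top at (318,195) sits square to the gripper. The collar is at (317,178) and the stand's plate at (320,172). I'll refine the position from this view.

Run:
```python
from h import *
import pickle
c=pickle.load(open("w4.pkl","rb"));p=c["pixels"].astype(int)
sub=p[165:215,295:345];gr=(np.ptp(sub,axis=2)<30)
br=sub.sum(2)
print(br[::2,23].tolist());
for r in(22,30,34):print(br[r].tolist())
d=(gr&(br<420)).astype(np.uint8)
h=(gr&(br>260)&(br<420)).astype(np.uint8)
for m in(d,h):
    print('\n'.join(''.join('#' if v else '.' for v in r) for r in m[::2]))
    n,l,s,ce=cv2.connectedComponentsWithStats(m);i=1+np.argmax(s[1:,4]);print(s[i],ce[i])
```

```text
[328, 229, 252, 253, 241, 217, 228, 234, 236, 158, 269, 350, 361, 362, 361, 354, 355, 354, 353, 356, 273, 265, 573, 579, 575]
[302, 313, 313, 314, 313, 316, 320, 324, 325, 264, 222, 193, 219, 310, 348, 351, 352, 349, 346, 353, 351, 353, 349, 350, 351, 348, 348, 349, 347, 347, 352, 342, 310, 232, 158, 154, 168, 209, 230, 220, 301, 333, 334, 333, 334, 333, 337, 340, 341, 339]
[581, 558, 416, 334, 344, 343, 346, 346, 344, 345, 345, 337, 284, 313, 347, 363, 360, 358, 360, 353, 356, 356, 359, 354, 357, 355, 359, 353, 358, 356, 359, 340, 304, 243, 184, 179, 198, 191, 195, 196, 196, 196, 212, 278, 296, 294, 295, 297, 303, 302]
[576, 578, 588, 437, 319, 334, 340, 343, 340, 341, 339, 341, 281, 307, 341, 358, 359, 357, 357, 358, 358, 351, 351, 354, 356, 351, 354, 352, 352, 351, 355, 338, 306, 241, 183, 192, 213, 209, 213, 215, 210, 214, 210, 209, 200, 194, 265, 283, 270, 262]
..................................................
..................##########......................
..............##################..................
............######################................
..........#######
[... 1724 characters left out ...]
#.#####################.................
.............####################.................
............#####################.................
............#####################.................
............#####################.................
.............####################.................
.............####################.................
.............####################.................
..............###################.................
......#...........................................
..................................................
..................................................
..................................................
[ 12  20  21  22 422] [22.38151659 30.08530806]
```

Run:
```python
from h import *
import pickle
c=pickle.load(open("w4.pkl","rb"))
P=onz(c,[(317.9,195.8)],136)[0];print(P,"collar",onz(c,[(317.3,182)],76))
o=get_obs();M=R.from_euler('xyz',o["tcp_rot"]).as_matrix()
print(M.T@(P+[0,0,97-136]-o["tool_pos"]))
```

```text
[ 537.2048534  -330.33770631  136.        ] collar [[ 536.67899116 -329.74957148   76.        ]]
[  0.62298734   2.80928449 136.79544337]
```

```bash
python3 -m pendant '{"dp":[[0.0005,0.003,0.03],[0.0005,0.003,0.075],[0.0005,0.003,0.115],[0.0005,0.003,0.136],[0.0005,0.003,0.136]],"rotation":[[0,0,0],[0,0,0],[0,0,0],[0,0,0],[0,0,0]]}' 0.0918
python3 -m pendant '{"dp":[[0,0,0],[0,0,0],[0,0,0],[0,0,0],[0,0,0],[0,0,0],[0,0,0],[0,0,0]],"rotation":[[0,0,0],[0,0,0],[0,0,0],[0,0,0],[0,0,0],[0,0,0],[0,0,0],[0,0,0]]}' 0.005
```

```text
time: 7.95
tool_pos: [536.6, -329.9, 97.0]
tcp_rot: [-3.14, 0.004, -0.352]
contact_force: [-0.3, -0.4, -0.1]
grip_width: 91.8
finger_force: 0.0
time: 8.95
tool_pos: [537.2, -331.8, 98.6]
tcp_rot: [-3.141, 0.0, -0.354]
contact_force: [-0.6, -0.2, -1.2]
grip_width: 20.0
finger_force: 30.0
```

```bash
python3 -c "
from plant import get_obs,vision
for i in range(5): vision.capture('top'); o=get_obs(); print(o['tool_pos'].round(2),o['tcp_rot'].round(4),o['contact_force'].round(2))"
python3 -m pendant '{"dp":[[0,0,-0.01],[0,0,-0.025],[0,0,-0.045],[0,0,-0.065],[0,0,-0.082],[0,0,-0.092],[0,0,-0.092]],"rotation":[[0,0,0],[0,0,0],[0,0,0],[0,0,0],[0,0,0],[0,0,0],[0,0,0]]}' 0.005
python3 -m pendant '{"dp":[[-0.004,-0.018,0],[-0.011,-0.05,0],[-0.019,-0.09,0],[-0.027,-0.13,0],[-0.035,-0.165,0],[-0.042,-0.196,0],[-0.046,-0.215,0],[-0.047,-0.2206,0]],"rotation":[[0,0,-0.06],[0,0,-0.17],[0,0,-0.3],[0,0,-0.43],[0,0,-0.55],[0,0,-0.65],[0,0,-0.71],[0,0,-0.729]]}' 0.005
python3 -c "
from plant import get_obs,vision
import cv2
for i in range(6):
  c=vision.capture(['scene','top'][i%2]); o=get_obs(); print(o['tool_pos'].round(2),o['tcp_rot'].round(4),o['contact_force'].round(2),o['moment'].round(3))
  if i>3: cv2.imwrite('pics/m%d.png'%i,c['pixels'][:,:,::-1])"
```

```text
[ 537.21 -331.85   98.57] [-3.1414e+00  2.0000e-04 -3.5420e-01] [ 0.56 -1.04 -0.98]
[ 537.2  -331.86   98.57] [-3.1414e+00  2.0000e-04 -3.5410e-01] [-0.25  0.62 -0.68]
[ 537.21 -331.86   98.56] [-3.1414e+00  2.0000e-04 -3.5420e-01] [ 0.56  0.52 -1.37]
[ 537.18 -331.84   98.55] [-3.1413e+00  3.0000e-04 -3.5430e-01] [ 0.05 -0.46 -0.01]
[ 537.15 -331.88   98.55] [-3.1414e+00  3.0000e-04 -3.5420e-01] [ 0.18  0.01 -2.14]
time: 10.07
tool_pos: [537.5, -332.2, 191.9]
tcp_rot: [3.141, -0.002, -0.354]
contact_force: [0.2, 0.3, -2.4]
grip_width: 19.9
finger_force: 30.0
time: 11.08
tool_pos: [569.5, -107.4, 190.4]
tcp_rot: [-3.141, 0.001, 0.378]
contact_force: [-0.9, -0.6, -1.1]
grip_width: 19.7
finger_force: 30.0
[ 569.67 -107.6   190.47] [-3.1411e+00  3.0000e-04  3.7730e-01] [ 0.15 -0.02 -1.39] [-0.019  0.211 -0.001]
[ 569.64 -108.57  190.53] [-3.1416e+00  3.0000e-04  3.7530e-01] [-0.33  0.4  -2.07] [-0.095  0.162 -0.049]
[ 569.61 -109.24  190.56] [3.1414e+00 3.0000e-04 3.7410e-01] [-0.39  0.26 -1.35] [-0.078  0.164 -0.025]
[ 569.58 -109.57  190.58] [3.1414e+00 2.0000e-04 3.7350e-01] [ 1.19  0.48 -1.15] [-0.086  0.164  0.012]
[ 569.54 -109.75  190.59] [3.1415e+00 2.0000e-04 3.7310e-01] [-0.51 -0.66 -1.45] [-0.086  0.181  0.037]
[ 569.53 -109.77  190.58] [3.1416e+00 1.0000e-04 3.7300e-01] [-0.81 -0.09 -0.74] [-0.116  0.214  0.016]
```

```bash
cat > m.py <<'E'
from h import *
F=[];M=[]
import sys
for i in range(int(sys.argv[1]) if len(sys.argv)>1 else 6):
    vision.capture("top");o=get_obs();F.append(o["contact_force"]);M.append(o["moment"])
Rz=R.from_euler('z',-0.374)
print("t",o["time"],"pos",o["tool_pos"].round(2),"rot",o["tcp_rot"].round(3),"Ffix",Rz.apply(np.mean(F,0)).round(2),"Mfix",Rz.apply(np.mean(M,0)).round(3))
d=o["tool_pos"]-[569.5,-109.0,0];print("fix rel",Rz.apply(d).round(2))
E
python3 -m pendant '{"dp":[[0.005,0,0.008],[0.015,0,0.02],[0.024,0,0.032],[0.026,0,0.04],[0.026,0,0.0436],[0.026,0,0.0436]],"rotation":[[0,0,0],[0,0,0],[0,0,0],[0,0,0],[0,0,0],[0,0,0]]}' 0.005; python3 m.py
python3 -m pendant '{"dp":[[0,0,0.001],[0,0,0.002],[0,0,0.003],[0,0,0.004]],"rotation":[[0,0,0],[0,0,0],[0,0,0],[0,0,0]]}' 0.005;python3 m.py 4
```

```text
time: 12.12
tool_pos: [593.7, -99.2, 146.9]
tcp_rot: [-3.141, 0.0, 0.375]
contact_force: [0.2, -0.7, -2.2]
grip_width: 19.5
finger_force: 30.0
t 12.425 pos [593.97 -99.32 147.57] rot [ 3.141e+00 -1.000e-03  3.750e-01] Ffix [ 0.03  0.01 -1.55] Mfix [-0.009  0.181  0.011]
fix rel [2.6310e+01 7.0000e-02 1.4757e+02]
time: 12.92
tool_pos: [593.8, -99.2, 143.0]
tcp_rot: [-3.142, 0.0, 0.375]
contact_force: [-0.2, -0.0, -1.6]
grip_width: 19.8
finger_force: 30.0
t 13.125 pos [593.83 -99.21 143.06] rot [-3.141  0.     0.375] Ffix [ 0.08 -0.18 -1.74] Mfix [0.014 0.161 0.026]
fix rel [ 26.22   0.23 143.06]
```

```bash
python3 -m pendant '{"dp":[[0,0,0.001],[0,0,0.002],[0,0,0.003],[0,0,0.003]],"rotation":[[0,0,0],[0,0,0],[0,0,0],[0,0,0]]}' 0.005;python3 m.py 3
python3 -m pendant '{"dp":[[0,0,0.001],[0,0,0.002],[0,0,0.003],[0,0,0.003]],"rotation":[[0,0,0],[0,0,0],[0,0,0],[0,0,0]]}' 0.005;python3 m.py 3
```

```text
time: 13.62
tool_pos: [593.8, -99.2, 140.0]
tcp_rot: [-3.141, 0.0, 0.375]
contact_force: [0.3, 0.2, -1.0]
grip_width: 19.9
finger_force: 30.0
t 13.775 pos [593.86 -99.21 140.12] rot [-3.142 -0.     0.375] Ffix [ 0.2   0.62 -1.46] Mfix [-0.011  0.153 -0.012]
fix rel [ 26.25   0.21 140.12]
time: 14.28
tool_pos: [594.0, -99.3, 137.4]
tcp_rot: [3.141, -0.0, 0.375]
contact_force: [-0.7, 0.9, 2.6]
grip_width: 20.2
finger_force: 30.0
t 14.425 pos [593.95 -99.23 137.35] rot [ 3.141 -0.     0.375] Ffix [-0.28  0.11  3.16] Mfix [0.114 0.282 0.005]
fix rel [ 26.33   0.16 137.35]
```

```bash
python3 -m pendant '{"dp":[[0,0,-0.005],[-0.01,0,-0.005],[-0.026,0,-0.005],[-0.026,0,-0.005],[-0.026,0,0.003],[-0.026,0,0.0115],[-0.026,0,0.0115]],"rotation":[[0,0,0],[0,0,0],[0,0,0],[0,0,0],[0,0,0],[0,0,0],[0,0,0]]}' 0.005;python3 m.py 4
python3 -m pendant '{"dp":[[0.006,0,0],[0.012,0,0],[0.018,0,0],[0.020,0,0],[0.021,0,0],[0.0215,0,0]],"rotation":[[0,0,0],[0,0,0],[0,0,0],[0,0,0],[0,0,0],[0,0,0]]}' 0.005;python3 m.py 4
```

```text
time: 15.3
tool_pos: [569.2, -108.4, 124.3]
tcp_rot: [-3.14, 0.002, 0.375]
contact_force: [0.7, -0.1, -1.2]
grip_width: 19.8
finger_force: 30.0
t 15.5 pos [ 569.87 -108.69  125.71] rot [ 3.141 -0.     0.375] Ffix [-0.08  0.45 -1.7 ] Mfix [-0.016  0.161 -0.025]
fix rel [  0.46   0.15 125.71]
time: 16.25
tool_pos: [589.6, -100.9, 125.6]
tcp_rot: [-3.141, 0.0, 0.375]
contact_force: [-0.5, 0.1, -1.1]
grip_width: 19.8
finger_force: 30.0
t 16.45 pos [ 589.58 -100.93  125.63] rot [-3.142 -0.     0.375] Ffix [-0.55 -0.32 -1.29] Mfix [-0.018  0.175  0.011]
fix rel [ 21.64   0.18 125.63]
```

```bash
python3 -m pendant '{"dp":[[0.0005,0,0],[0.001,0,0],[0.001,0,0]],"rotation":[[0,0,0],[0,0,0],[0,0,0]]}' 0.005;python3 m.py 4
python3 -m pendant '{"dp":[[0.0005,0,0],[0.001,0,0],[0.001,0,0]],"rotation":[[0,0,0],[0,0,0],[0,0,0]]}' 0.005;python3 m.py 4
```

```text
time: 16.82
tool_pos: [590.6, -100.5, 125.6]
tcp_rot: [-3.142, -0.0, 0.375]
contact_force: [-0.1, -0.8, -0.4]
grip_width: 19.8
finger_force: 30.0
t 17.025 pos [ 590.57 -100.5   125.58] rot [-3.141 -0.     0.375] Ffix [ 0.38 -0.   -1.5 ] Mfix [-0.032  0.17  -0.01 ]
fix rel [ 22.72   0.22 125.58]
time: 17.4
tool_pos: [591.2, -100.2, 125.5]
tcp_rot: [-3.141, 0.001, 0.375]
contact_force: [-1.2, -0.3, -0.9]
grip_width: 19.7
finger_force: 30.0
t 17.6 pos [ 591.24 -100.22  125.52] rot [-3.141e+00  1.000e-03  3.750e-01] Ffix [-2.01 -0.24 -1.4 ] Mfix [-0.069  0.727 -0.004]
fix rel [ 23.45   0.23 125.52]
```

```bash
python3 -m pendant '{"dp":[[-0.006,0,0],[-0.016,0,0],[-0.027,0,0],[-0.037,0,0],[-0.0425,0,0],[-0.0442,0,0],[-0.0448,0,0],[-0.0448,0,0]],"rotation":[[0,0,0],[0,0,0],[0,0,0],[0,0,0],[0,0,0],[0,0,0],[0,0,0],[0,0,0]]}' 0.005;python3 m.py 4
```

```text
time: 18.6
tool_pos: [550.0, -116.5, 125.6]
tcp_rot: [-3.142, -0.0, 0.375]
contact_force: [-0.3, -0.0, -0.6]
grip_width: 19.9
finger_force: 30.0
t 18.8 pos [ 549.94 -116.45  125.53] rot [-3.141 -0.     0.375] Ffix [-0.14 -0.1  -1.31] Mfix [-0.014  0.158  0.021]
fix rel [-20.93   0.21 125.53]
```

```bash
python3 -m pendant '{"dp":[[-0.0004,0,0],[-0.0008,0,0],[-0.0008,0,0]],"rotation":[[0,0,0],[0,0,0],[0,0,0]]}' 0.005;python3 m.py 3
python3 -m pendant '{"dp":[[0.008,-0.008,0],[0.021,-0.02,0],[0.021,-0.0212,0],[0.021,-0.0218,0],[0.021,-0.022,0]],"rotation":[[0,0,0],[0,0,0],[0,0,0],[0,0,0],[0,0,0]]}' 0.005;python3 m.py 3
```

```text
time: 19.18
tool_pos: [549.3, -116.7, 125.7]
tcp_rot: [3.142, -0.001, 0.375]
contact_force: [1.2, 0.6, -1.7]
grip_width: 19.8
finger_force: 30.0
t 19.325 pos [ 549.26 -116.77  125.66] rot [ 3.142 -0.     0.375] Ffix [ 1.76  0.03 -1.53] Mfix [ 0.044 -0.187 -0.006]
fix rel [-21.68   0.16 125.66]
time: 19.95
tool_pos: [560.4, -88.7, 125.6]
tcp_rot: [-3.141, 0.0, 0.375]
contact_force: [0.7, 0.4, -1.1]
grip_width: 19.6
finger_force: 30.0
t 20.1 pos [560.46 -88.93 125.62] rot [-3.142  0.     0.374] Ffix [-0.74 -0.72 -1.27] Mfix [-0.026  0.178 -0.015]
fix rel [ -1.08  21.99 125.62]
```

```bash
python3 -m pendant '{"dp":[[0.001,-0.0006,0],[0.002,-0.0012,0],[0.002,-0.0012,0]],"rotation":[[0,0,0],[0,0,0],[0,0,0]]}' 0.005;python3 m.py 3
```

```text
time: 20.48
tool_pos: [562.2, -87.2, 125.7]
tcp_rot: [3.141, -0.0, 0.375]
contact_force: [0.4, -3.1, -0.7]
grip_width: 19.7
finger_force: 30.0
t 20.625 pos [562.21 -87.11 125.68] rot [ 3.141 -0.     0.375] Ffix [ 0.09 -2.24 -1.44] Mfix [-0.558  0.232 -0.002]
fix rel [  1.21  23.04 125.68]
```

```bash
python3 -m pendant '{"dp":[[0,0.006,0],[0,0.016,0],[0,0.027,0],[0,0.037,0],[0,0.043,0],[0,0.0448,0],[0,0.0453,0],[0,0.0453,0]],"rotation":[[0,0,0],[0,0,0],[0,0,0],[0,0,0],[0,0,0],[0,0,0],[0,0,0],[0,0,0]]}' 0.005;python3 m.py 3
```

```text
time: 21.62
tool_pos: [578.4, -128.7, 125.5]
tcp_rot: [-3.141, 0.0, 0.375]
contact_force: [-0.1, 0.3, -1.6]
grip_width: 20.0
finger_force: 30.0
t 21.775 pos [ 578.47 -128.71  125.6 ] rot [-3.141  0.     0.375] Ffix [-0.38  0.22 -1.91] Mfix [0.131 0.223 0.007]
fix rel [  1.15 -21.62 125.6 ]
```

```bash
python3 -m pendant '{"dp":[[0,-0.003,-0.004],[0,-0.003,-0.012],[0,-0.003,-0.0185],[0,0.0038,-0.0185],[0,0.0038,-0.0165],[0,0.0038,-0.0155],[0,0.0038,-0.0155]],"rotation":[[0,0,0],[0,0,0],[0,0,0],[0,0,0],[0,0,0],[0,0,0],[0,0,0]]}' 0.005;python3 m.py 3
```

```text
time: 22.65
tool_pos: [579.7, -132.4, 140.7]
tcp_rot: [-3.141, 0.001, 0.375]
contact_force: [0.5, 0.0, -1.5]
grip_width: 19.5
finger_force: 30.0
t 22.8 pos [ 579.96 -132.42  141.02] rot [-3.141  0.     0.375] Ffix [-0.4   0.17 -1.47] Mfix [-0.014  0.171 -0.017]
fix rel [  1.18 -25.62 141.02]
```

```bash
python3 -m pendant '{"dp":[[0,0,0.0015],[0,0,0.003],[0,0,0.003]],"rotation":[[0,0,0],[0,0,0],[0,0,0]]}' 0.005;python3 m.py 2
```

```text
time: 23.18
tool_pos: [579.9, -132.5, 137.9]
tcp_rot: [-3.141, 0.0, 0.375]
contact_force: [-0.1, 0.2, -1.4]
grip_width: 20.0
finger_force: 30.0
t 23.275 pos [ 579.97 -132.49  138.08] rot [-3.141 -0.     0.375] Ffix [ 0.38 -0.38 -1.67] Mfix [-0.031  0.173  0.017]
fix rel [  1.16 -25.69 138.08]
```

```bash
python3 -m pendant '{"dp":[[0,0,0.0015],[0,0,0.003],[0,0,0.003]],"rotation":[[0,0,0],[0,0,0],[0,0,0]]}' 0.005;python3 m.py 2
```

```text
time: 23.65
tool_pos: [580.1, -132.5, 135.3]
tcp_rot: [3.141, -0.0, 0.375]
contact_force: [-0.4, 0.6, 0.7]
grip_width: 20.0
finger_force: 30.0
t 23.75 pos [ 580.07 -132.49  135.32] rot [ 3.141 -0.     0.375] Ffix [ 0.48 -0.69  0.64] Mfix [0.043 0.163 0.011]
fix rel [  1.26 -25.73 135.32]
```

```bash
python3 -m pendant '{"dp":[[0,0,0.001],[0,0,0.001]],"rotation":[[0,0,0],[0,0,0]]}' 0.005;python3 m.py 5
python3 -m pendant '{"dp":[[0,-0.002,-0.006],[0,-0.01,-0.010],[0,-0.024,-0.010],[0,-0.038,-0.010],[0,-0.048,-0.010],[0,-0.0527,-0.009],[0,-0.0527,-0.006],[0,-0.0527,-0.006]],"rotation":[[0,0,0],[0,0,0],[0,0,0],[0,0,0],[0,0,0],[0,0,0],[0,0,0],[0,0,0]]}' 0.005;python3 m.py 2
```

```text
time: 24.0
tool_pos: [580.1, -132.5, 134.3]
tcp_rot: [3.141, -0.0, 0.375]
contact_force: [0.6, 0.2, 2.4]
grip_width: 19.9
finger_force: 30.0
t 24.25 pos [ 580.07 -132.53  134.25] rot [ 3.141 -0.     0.375] Ffix [-0.38  0.5   2.55] Mfix [0.058 0.192 0.03 ]
fix rel [  1.24 -25.77 134.25]
time: 25.25
tool_pos: [560.6, -83.7, 139.7]
tcp_rot: [-3.141, 0.0, 0.375]
contact_force: [-0.4, 0.3, -1.4]
grip_width: 19.8
finger_force: 30.0
t 25.35 pos [560.76 -83.79 139.98] rot [-3.141  0.     0.374] Ffix [ 0.07 -0.68 -0.88] Mfix [ 0.007  0.135 -0.03 ]
fix rel [  1.07  26.66 139.98]
```

```bash
python3 -m pendant '{"dp":[[0,0,0.0015],[0,0,0.0025],[0,0,0.0025]],"rotation":[[0,0,0],[0,0,0],[0,0,0]]}' 0.005;python3 m.py 4
```

```text
time: 25.72
tool_pos: [560.8, -83.6, 137.7]
tcp_rot: [3.141, -0.0, 0.375]
contact_force: [-0.3, -0.8, 0.1]
grip_width: 19.9
finger_force: 30.0
t 25.925 pos [560.82 -83.61 137.76] rot [ 3.141 -0.     0.375] Ffix [ 0.02 -0.59 -0.3 ] Mfix [-0.167  0.164 -0.005]
fix rel [  1.2   26.81 137.76]
```

```bash
python3 -m pendant '{"dp":[[0,0,0.0012],[0,0,0.0012]],"rotation":[[0,0,0],[0,0,0]]}' 0.005;python3 m.py 5
```

```text
time: 26.18
tool_pos: [560.8, -83.6, 136.6]
tcp_rot: [3.141, -0.0, 0.375]
contact_force: [0.8, -1.0, 1.5]
grip_width: 20.0
finger_force: 30.0
t 26.425 pos [560.84 -83.54 136.55] rot [ 3.141 -0.     0.375] Ffix [-0.12 -1.26  1.56] Mfix [-0.256  0.177  0.003]
fix rel [  1.24  26.87 136.55]
```

```bash
python3 -m pendant '{"dp":[[0,0.002,-0.006],[-0.006,0.01,-0.007],[-0.016,0.018,-0.007],[-0.024,0.0248,-0.006],[-0.0267,0.0263,-0.003],[-0.0267,0.0263,-0.001],[-0.0267,0.0263,-0.001]],"rotation":[[0,0,0],[0,0,0],[0,0,0],[0,0,0],[0,0,0],[0,0,0],[0,0,0]]}' 0.005;python3 m.py 4
```

```text
time: 27.3
tool_pos: [545.4, -117.5, 137.1]
tcp_rot: [-3.141, 0.0, 0.375]
contact_force: [-0.1, -0.3, -0.7]
grip_width: 19.5
finger_force: 30.0
t 27.5 pos [ 545.61 -117.49  137.44] rot [ 3.142 -0.     0.375] Ffix [ 0.22  0.6  -1.55] Mfix [-0.017  0.154  0.034]
fix rel [-25.34   0.82 137.44]
```

```bash
python3 -m pendant '{"dp":[[-0.0002,0.0004,0.0015],[-0.0002,0.0004,0.003],[-0.0002,0.0004,0.0042],[-0.0002,0.0004,0.0042]],"rotation":[[0,0,0],[0,0,0],[0,0,0],[0,0,0]]}' 0.005;python3 m.py 5
```

```text
time: 28.0
tool_pos: [545.7, -118.2, 133.4]
tcp_rot: [3.141, -0.001, 0.375]
contact_force: [-0.1, 0.1, 2.2]
grip_width: 20.1
finger_force: 30.0
t 28.25 pos [ 545.61 -118.18  133.39] rot [ 3.141e+00 -1.000e-03  3.750e-01] Ffix [0.39 0.1  0.85] Mfix [ 0.019  0.043 -0.021]
fix rel [-25.59   0.18 133.39]
```

Run:
```python
import numpy as np
cur=np.array([-25.54,.42,133.24])
f=lambda d:(lambda p:np.array([.28+25.8*np.cos(p),.45+25.8*np.sin(p),134.9+2.6*np.cos(p)+.9*np.sin(p)]))(np.radians(d))
for k in range(13):
    n=8 if k<12 else 2
    r=np.array([f(180+30*k+3.75*(i+1)) for i in range(n)])-cur
    r=np.round(r*[1,-1,-1],1)
    print(k,"["+",".join("[%g,%g,%g]"%tuple(v) for v in np.round(r/1000,4))+"]")
    cur=cur+r[-1]*[1,-1,-1]
```

```text
0 [[0.0001,0.0017,0.001],[0.0002,0.0033,0.001],[0.0005,0.005,0.0011],[0.0009,0.0066,0.0011],[0.0014,0.0083,0.0011],[0.002,0.0098,0.0011],[0.0027,0.0114,0.0011],[0.0035,0.0129,0.001]]
1 [[0.0009,0.0014,0],[0.0019,0.0028,-0],[0.0029,0.0041,-0.0001],[0.0041,0.0053,-0.0002],[0.0053,0.0065,-0.0003],[0.0066,0.0075,-0.0004],[0.008,0.0085,-0.0005],[0.0094,0.0094,-0.0006]]
2 [[0.0015,0.0008,-0.0001],[0.003,0.0015,-0.0002],[0.0046,0.0021,-0.0004],[0.0062,0.0026,-0.0005],[0.0079,0.003,-0.0007],[0.0096,0.0032,-0.0008],[0.0112,0.0034,-0.001],[0.0129,0.0035,-0.0012]]
3 [[0.0017,-0.0001,-0.0001],[0.0034,-0.0003,-0.0003],[0.0051,-0.0005,-0.0005],[0.0067,-0.0009,-0.0007],[0.0083,-0.0014,-0.0008],[0.0099,-0.002,-0.001],[0.0114,-0.0027,-0.0012],[0.0129,-0.0035,-0.0014]]
4 [[0.0015,-0.0009,-0.0002],[0.0028,-0.0019,-0.0003],[0.0041,-0.0029,-0.0005],[0.0054,-0.0041,-0.0007],[0.0065,-0.0053,-0.0008],[0.0076,-0.0066,-0.001],[0.0086,-0.008,-0.0011],[0.0095,-0.0094,-0.0013]]
5 [[0.0008,-0.0015,-0.0001],[0.0015,-0.0031,-0.0002],[0.0021,-0.0046,-0.0003],[0.0025,-0.0063,-0.0004],[0.0029,-0.0079,-0.0005],[0.0032,
[... 603 characters left out ...]
0095,-0.0032,0.0008],[-0.0112,-0.0034,0.001],[-0.0129,-0.0034,0.0011]]
9 [[-0.0017,0,0.0002],[-0.0033,0.0002,0.0004],[-0.005,0.0005,0.0006],[-0.0067,0.0008,0.0007],[-0.0083,0.0013,0.0009],[-0.0099,0.0019,0.0011],[-0.0114,0.0026,0.0013],[-0.0129,0.0034,0.0015]]
10 [[-0.0014,0.0009,0.0001],[-0.0028,0.0019,0.0003],[-0.0041,0.003,0.0005],[-0.0053,0.0041,0.0006],[-0.0065,0.0054,0.0008],[-0.0075,0.0067,0.001],[-0.0085,0.008,0.0011],[-0.0094,0.0095,0.0012]]
11 [[-0.0008,0.0015,0.0002],[-0.0015,0.003,0.0003],[-0.0021,0.0046,0.0004],[-0.0026,0.0062,0.0005],[-0.003,0.0078,0.0006],[-0.0033,0.0095,0.0007],[-0.0034,0.0112,0.0008],[-0.0035,0.0129,0.0008]]
12 [[0.0001,0.0017,0.0001],[0.0002,0.0033,0.0001]]
```

```bash
python3 -m pendant '{"dp":[[0.0001,0.0017,0.0003],[0.0002,0.0033,0.0006],[0.0005,0.005,0.0009],[0.0009,0.0066,0.0011],[0.0014,0.0083,0.0011],[0.002,0.0098,0.0011],[0.0027,0.0114,0.0011],[0.0035,0.0129,0.001]],"rotation":[[0,0,0],[0,0,0],[0,0,0],[0,0,0],[0,0,0],[0,0,0],[0,0,0],[0,0,0]]}' 0.005;python3 m.py 4
```

```text
time: 29.25
tool_pos: [553.2, -128.8, 132.1]
tcp_rot: [-3.141, 0.0, 0.375]
contact_force: [-0.9, 3.1, 2.8]
grip_width: 20.4
finger_force: 30.0
t 29.45 pos [ 553.77 -129.27  132.35] rot [ 3.141e+00 -1.000e-03  3.750e-01] Ffix [1.28 0.96 2.57] Mfix [ 0.322 -0.205 -0.026]
fix rel [-22.05 -13.12 132.35]
```

```bash
python3 -m pendant '{"dp":[[0.0009,0.0014,0],[0.0019,0.0028,0],[0.0029,0.0041,-0.0001],[0.0041,0.0053,-0.0002],[0.0053,0.0065,-0.0003],[0.0066,0.0075,-0.0004],[0.008,0.0085,-0.0005],[0.0094,0.0094,-0.0006]],"rotation":[[0,0,0],[0,0,0],[0,0,0],[0,0,0],[0,0,0],[0,0,0],[0,0,0],[0,0,0]]}' 0.005 >/dev/null;python3 m.py 3
python3 -m pendant '{"dp":[[0.0015,0.0008,-0.0001],[0.003,0.0015,-0.0002],[0.0046,0.0021,-0.0004],[0.0062,0.0026,-0.0005],[0.0079,0.003,-0.0007],[0.0096,0.0032,-0.0008],[0.0112,0.0034,-0.001],[0.0129,0.0035,-0.0012]],"rotation":[[0,0,0],[0,0,0],[0,0,0],[0,0,0],[0,0,0],[0,0,0],[0,0,0],[0,0,0]]}' 0.005 >/dev/null;python3 m.py 3
```

```text
t 30.6 pos [ 566.08 -134.36  132.92] rot [ 3.141e+00 -1.000e-03  3.750e-01] Ffix [0.59 2.31 2.83] Mfix [ 0.621  0.077 -0.022]
fix rel [-12.45 -22.36 132.92]
t 31.75 pos [ 579.35 -132.68  134.13] rot [ 3.141e+00 -1.000e-03  3.750e-01] Ffix [-0.98  2.62  2.09] Mfix [0.629 0.366 0.008]
fix rel [  0.52 -25.64 134.13]
```

```bash
python3 -m pendant '{"dp":[[0.0017,-0.0001,-0.0001],[0.0034,-0.0003,-0.0003],[0.0051,-0.0005,-0.0005],[0.0067,-0.0009,-0.0007],[0.0083,-0.0014,-0.0008],[0.0099,-0.002,-0.001],[0.0114,-0.0027,-0.0012],[0.0129,-0.0035,-0.0014]],"rotation":[[0,0,0],[0,0,0],[0,0,0],[0,0,0],[0,0,0],[0,0,0],[0,0,0],[0,0,0]]}' 0.005 >/dev/null;python3 m.py 3
python3 -m pendant '{"dp":[[0.0015,-0.0009,-0.0002],[0.0028,-0.0019,-0.0003],[0.0041,-0.0029,-0.0005],[0.0054,-0.0041,-0.0007],[0.0065,-0.0053,-0.0008],[0.0076,-0.0066,-0.001],[0.0086,-0.008,-0.0011],[0.0095,-0.0094,-0.0013]],"rotation":[[0,0,0],[0,0,0],[0,0,0],[0,0,0],[0,0,0],[0,0,0],[0,0,0],[0,0,0]]}' 0.005 >/dev/null;python3 m.py 3
```

```text
t 32.9 pos [ 590.02 -124.43  135.53] rot [-3.141e+00 -1.000e-03  3.750e-01] Ffix [-1.35  2.02  1.59] Mfix [ 0.468  0.534 -0.014]
fix rel [ 13.47 -21.86 135.53]
t 34.05 pos [ 595.19 -112.1   136.76] rot [-3.141e+00 -1.000e-03  3.750e-01] Ffix [-2.34  0.6   2.14] Mfix [0.141 0.639 0.024]
fix rel [ 22.79 -12.27 136.76]
```

```bash
python3 -m pendant '{"dp":[[0.0008,-0.0015,-0.0001],[0.0015,-0.0031,-0.0002],[0.0021,-0.0046,-0.0003],[0.0025,-0.0063,-0.0004],[0.0029,-0.0079,-0.0005],[0.0032,-0.0096,-0.0006],[0.0034,-0.0112,-0.0007],[0.0034,-0.0129,-0.0008]],"rotation":[[0,0,0],[0,0,0],[0,0,0],[0,0,0],[0,0,0],[0,0,0],[0,0,0],[0,0,0]]}' 0.005 >/dev/null;python3 m.py 3
python3 -m pendant '{"dp":[[0,-0.0017,0],[-0.0002,-0.0034,-0.0001],[-0.0005,-0.0051,-0.0001],[-0.0009,-0.0067,-0.0001],[-0.0013,-0.0083,-0.0001],[-0.0019,-0.0099,-0.0001],[-0.0026,-0.0114,-0.0001],[-0.0034,-0.0129,-0.0001]],"rotation":[[0,0,0],[0,0,0],[0,0,0],[0,0,0],[0,0,0],[0,0,0],[0,0,0],[0,0,0]]}' 0.005 >/dev/null;python3 m.py 3
```

```text
t 35.2 pos [593.35 -98.75 137.5 ] rot [-3.141 -0.     0.375] Ffix [-1.35 -0.11  2.3 ] Mfix [-0.02   0.608 -0.033]
fix rel [ 25.94   0.83 137.5 ]
t 36.35 pos [585.21 -88.11 137.53] rot [-3.141  0.     0.375] Ffix [-1.21 -0.92  1.49] Mfix [-0.23   0.537 -0.013]
fix rel [ 22.26  13.71 137.53]
```

```bash
python3 -m pendant '{"dp":[[-0.0009,-0.0015,0.0001],[-0.0019,-0.0028,0.0002],[-0.003,-0.0041,0.0003],[-0.0041,-0.0054,0.0004],[-0.0054,-0.0065,0.0005],[-0.0067,-0.0076,0.0006],[-0.008,-0.0086,0.0007],[-0.0095,-0.0095,0.0009]],"rotation":[[0,0,0],[0,0,0],[0,0,0],[0,0,0],[0,0,0],[0,0,0],[0,0,0],[0,0,0]]}' 0.005 >/dev/null;python3 m.py 3
python3 -m pendant '{"dp":[[-0.0015,-0.0008,0.0001],[-0.003,-0.0015,0.0002],[-0.0046,-0.0021,0.0004],[-0.0062,-0.0026,0.0005],[-0.0078,-0.0029,0.0007],[-0.0095,-0.0032,0.0008],[-0.0112,-0.0034,0.001],[-0.0129,-0.0034,0.0011]],"rotation":[[0,0,0],[0,0,0],[0,0,0],[0,0,0],[0,0,0],[0,0,0],[0,0,0],[0,0,0]]}' 0.005 >/dev/null;python3 m.py 3
```

```text
t 37.5 pos [572.78 -83.04 136.62] rot [-3.141e+00  1.000e-03  3.750e-01] Ffix [-0.73 -2.2   1.92] Mfix [-0.498  0.407  0.019]
fix rel [ 12.53  22.97 136.62]
t 38.65 pos [559.55 -84.81 135.51] rot [-3.141e+00  1.000e-03  3.750e-01] Ffix [ 0.25 -2.6   2.51] Mfix [-0.647  0.128  0.008]
fix rel [ -0.42  26.16 135.51]
```

```bash
python3 -m pendant '{"dp":[[-0.0017,0,0.0002],[-0.0033,0.0002,0.0004],[-0.005,0.0005,0.0006],[-0.0067,0.0008,0.0007],[-0.0083,0.0013,0.0009],[-0.0099,0.0019,0.0011],[-0.0114,0.0026,0.0013],[-0.0129,0.0034,0.0015]],"rotation":[[0,0,0],[0,0,0],[0,0,0],[0,0,0],[0,0,0],[0,0,0],[0,0,0],[0,0,0]]}' 0.005 >/dev/null;python3 m.py 3
python3 -m pendant '{"dp":[[-0.0014,0.0009,0.0001],[-0.0028,0.0019,0.0003],[-0.0041,0.003,0.0005],[-0.0053,0.0041,0.0006],[-0.0065,0.0054,0.0008],[-0.0075,0.0067,0.001],[-0.0085,0.008,0.0011],[-0.0094,0.0095,0.0012]],"rotation":[[0,0,0],[0,0,0],[0,0,0],[0,0,0],[0,0,0],[0,0,0],[0,0,0],[0,0,0]]}' 0.005 >/dev/null;python3 m.py 3
```

```text
t 39.8 pos [548.99 -92.88 134.07] rot [3.141e+00 1.000e-03 3.750e-01] Ffix [ 1.09 -2.22  2.62] Mfix [-0.549 -0.164  0.011]
fix rel [-13.21  22.5  134.07]
t 40.95 pos [ 543.82 -105.3   132.87] rot [3.141 0.    0.375] Ffix [ 2.07 -1.17  2.9 ] Mfix [-0.297 -0.282  0.022]
fix rel [-22.55  12.82 132.87]
```

```bash
python3 -m pendant '{"dp":[[-0.0008,0.0015,0.0002],[-0.0015,0.003,0.0003],[-0.0021,0.0046,0.0004],[-0.0026,0.0062,0.0005],[-0.003,0.0078,0.0006],[-0.0033,0.0095,0.0007],[-0.0034,0.0112,0.0007],[-0.0035,0.0129,0.0007]],"rotation":[[0,0,0],[0,0,0],[0,0,0],[0,0,0],[0,0,0],[0,0,0],[0,0,0],[0,0,0]]}' 0.005 >/dev/null;python3 m.py 3
python3 -m pendant '{"dp":[[0.0001,0.0017,0.0001],[0.0002,0.0033,0.0001],[0.0002,0.0033,0.0001]],"rotation":[[0,0,0],[0,0,0],[0,0,0]]}' 0.005 >/dev/null;python3 m.py 3
```

```text
t 42.1 pos [ 545.47 -118.55  132.21] rot [3.141 0.    0.375] Ffix [1.54 0.34 3.13] Mfix [ 0.117 -0.341  0.017]
fix rel [-2.5860e+01 -1.1000e-01  1.3221e+02]
t 42.625 pos [ 546.98 -121.45  132.18] rot [ 3.141 -0.     0.375] Ffix [1.96 0.31 2.45] Mfix [ 0.081 -0.324 -0.012]
fix rel [-25.51  -3.37 132.18]
```

```bash
python3 -m pendant '{"dp":[[0,0,-0.006],[0,0,-0.018],[0,0,-0.033],[0,0,-0.048],[0,0,-0.057],[0,0,-0.058]],"rotation":[[0,0,0],[0,0,0],[0,0,0],[0,0,0],[0,0,0],[0,0,0]]}' 0.005 >/dev/null
python3 -m pendant '{"dp":[[-0.006,0.013,0],[-0.018,0.04,0],[-0.033,0.074,0],[-0.049,0.11,0],[-0.064,0.142,0],[-0.076,0.169,0],[-0.084,0.187,0],[-0.0862,0.1922,0]],"rotation":[[0,0,0.05],[0,0,0.15],[0,0,0.28],[0,0,0.41],[0,0,0.54],[0,0,0.64],[0,0,0.71],[0,0,0.729]]}' 0.005 >/dev/null
python3 -m pendant '{"dp":[[0,0,0],[0,0,0],[0,0,0]],"rotation":[[0,0,0],[0,0,0],[0,0,0]]}' 0.005 >/dev/null
python3 m.py 3;python3 - <<'E'
from h import *
o=get_obs();M=R.from_euler('xyz',o["tcp_rot"]).as_matrix()
print(M.T@(np.array([537.18,-331.85,98.56])-o["tool_pos"]),o["tcp_rot"][2]+.3542)
s=cap("scene");cv2.imwrite("pics/s5.png",cv2.resize(s["pixels"][80:230,280:480,::-1],None,fx=4,fy=4,interpolation=2))
print(proj(s,[[537.2,-330.3,136],[537.2,-330.3,70]]))
E
```

```text
t 44.9 pos [ 537.12 -331.15  190.26] rot [-3.142 -0.    -0.353] Ffix [-0.12 -0.16 -1.66] Mfix [ 0.065  0.165 -0.028]
fix rel [-111.3  -194.96  190.26]
[ 0.28681613  0.63965035 91.70166247] 0.0007621461425061926
[[376.81387114 150.07927792]
 [374.72172073 177.68258775]]
```

View pics/s5.png

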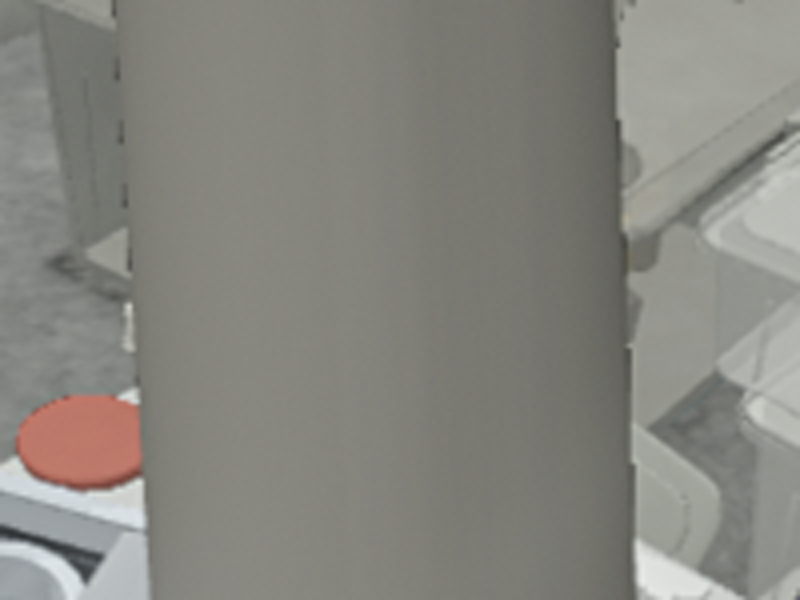

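The arm hides the tool in this view. The hole leaves about 4 mm of clearance, so I'll lower in stages and watch the force.

```bash
python3 -m pendant '{"dp":[[0.0003,0.0006,0.007],[0.0003,0.0006,0.018],[0.0003,0.0006,0.03],[0.0003,0.0006,0.04],[0.0003,0.0006,0.045],[0.0003,0.0006,0.045]],"rotation":[[0,0,0],[0,0,0],[0,0,0],[0,0,0],[0,0,0],[0,0,0]]}' 0.005 >/dev/null; python3 m.py 3
python3 -m pendant '{"dp":[[0,0,0.006],[0,0,0.014],[0,0,0.022],[0,0,0.03],[0,0,0.037],[0,0,0.042],[0,0,0.0435],[0,0,0.0435]],"rotation":[[0,0,0],[0,0,0],[0,0,0],[0,0,0],[0,0,0],[0,0,0],[0,0,0],[0,0,0]]}' 0.005 >/dev/null; python3 m.py 4
```

```text
t 45.85 pos [ 537.29 -332.42  145.58] rot [ 3.141e+00 -1.000e-03 -3.540e-01] Ffix [-0.03  0.17 -1.67] Mfix [0.04  0.143 0.004]
fix rel [-111.61 -196.21  145.58]
t 47.05 pos [ 537.16 -332.35  101.92] rot [ 3.142e+00 -1.000e-03 -3.540e-01] Ffix [-0.18 -0.12 -1.44] Mfix [ 0.052  0.135 -0.007]
fix rel [-111.7  -196.09  101.92]
```

```bash
python3 -m pendant '{"dp":[[0,-0.0005,0.001],[0,-0.0005,0.002],[0,-0.0005,0.003],[0,-0.0005,0.0035],[0,-0.0005,0.0035]],"rotation":[[0,0,0],[0,0,0],[0,0,0],[0,0,0],[0,0,0]]}' 0.005 >/dev/null; python3 m.py 5
```

```text
t 47.925 pos [ 537.25 -331.78   98.49] rot [ 3.142 -0.    -0.354] Ffix [-1.13  1.93  4.6 ] Mfix [ 0.452  0.421 -0.016]
fix rel [-111.41 -195.59   98.49]
```

```bash
python3 -m pendant '{"dp":[[0,0,-0.0002],[0,0,-0.0002],[0,0,-0.0002],[0,0,-0.0002],[0,0,-0.0002],[0,0,-0.0002]],"rotation":[[0,0,0],[0,0,0],[0,0,0],[0,0,0],[0,0,0],[0,0,0]]}' 0.0918
python3 -m pendant '{"dp":[[0,0,-0.015],[0,0,-0.045],[0,0,-0.085],[0,0,-0.12],[0,0,-0.135],[0,0,-0.135]],"rotation":[[0,0,0],[0,0,0],[0,0,0],[0,0,0],[0,0,0],[0,0,0]]}' 0.0918
python3 - <<'E'
from h import *
c=cap("wrist");cv2.imwrite("pics/w6.png",c["pixels"][:,:,::-1])
E
```

```text
time: 48.68
tool_pos: [537.2, -331.8, 98.3]
tcp_rot: [-3.142, -0.0, -0.354]
contact_force: [0.5, 0.4, 0.5]
grip_width: 75.1
finger_force: 0.0
time: 49.42
tool_pos: [537.5, -332.0, 234.3]
tcp_rot: [3.141, -0.002, -0.354]
contact_force: [0.3, -1.0, 0.1]
grip_width: 91.7
finger_force: 0.0
```

View pics/w6.png

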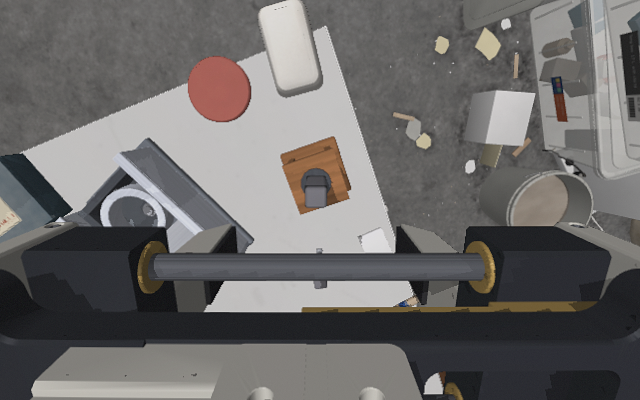

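The tool is hanging upright in the stand, with the handle at (316,197) and the collar at (316,180), as it was at the start. The guard is still open, and the robot is clear of everything.

```bash
python3 -c "
from plant import workorder
print(workorder.close_job())"
```

```text
the job is handed in; nothing more can be done
None
```

The job is done and handed in at about 49.5 s: guard open at its end stop, bore edge run once counter-clockwise with about 3–4.5 N measured at checks every 30 degrees, tool hung upright in its stand again; no verdict was returned.

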